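Re-rack the hole saws

ROBOT

A 6-joint arm with a two-finger parallel gripper is mounted at the origin on the work surface. World frame = base frame: x ahead of the robot, y to its left, z up, the work surface at z = 0. Lengths are in m, angles in rad, forces in N, time in s.
With the tool pointing down it reaches from about 0.275 to 0.825 m from the base axis. Payload 5.2 kg.
Tool frame: the origin (TCP) lies at the very end of the fingers, on their centre line; the grasp point (between the pads) lies 19 mm behind it; z points along the fingers, y is the line along which they close (so a half turn about z gives the same grasp; the last joint's range is limited). The gripper opens to 93 mm and grips with 3 to 60 N. Pads are 15 mm wide; open, the fingers measure 128 mm over their backs; the gripper's body (75 mm by 188 mm) begins 65 mm behind the grasp point.
Start: joints at [-0.203, 0.259, 1.535, -0, 1.348, -0.203], TCP at [0.55, 0, 0.219] pointing down, gripper open.
Joint ranges: [-3.14, 3.14], [-0.91, 2.08], [0.19, 2.58], [-1.22, 4.36], [0.22, 2.71], [-3.12, 3.12]. Speed limits (rad/s): [2.57, 2.57, 3.14, 3.14, 3.14, 3.14].

INTERFACE

Orientations are given as a 3x3 rotation matrix whose columns are the frame's x, y, z axes.
In Python, from cell import env gives the robot as it stands. The module is installed in compiled form; this text tells all that it offers.
- The arm moves only by the shell command python3 -m creep 'ROWS' [FORCE]. ROWS is JSON, a list of rows, each a list of 3 entries, a list of its own where there are three numbers: the turn, a rotation vector about the tool's x, y, z normalised to -1 to 1, where 1 is 0.08 rad, then the shift along the tool's x, y, z normalised to -1 to 1, where 1 is 0.025 m, then the opening, from 0 (shut) to 1 (fully open). A call has exactly 5 rows; each row shifts and turns the commanded pose from where the row before left it, along the tool's axes as they then stand; what a row does not reach is not made up. A row lasts 1/8 s, in which the tool goes at most 62.5 mm and 10.7 degrees, less where a joint would pass 70% of its speed; a pose out of reach is approached as far as the arm can. A call with a number of a shift or a turn outside -1 to 1 is refused whole. A call with a gripper value outside its range is refused whole. The fingers move at their own pace and stop on an object; FORCE is the grip in N (left out, the last holds). Time passes only in rows, so rows that do not move let the fingers close, or fill a call up. It gives the time, the measured TCP pose, the force, the opening and the grip force at its end, in the units of the state.
- env.get_obs(): the state, without advancing time (a new reading comes with each control period).
- env.grab_frame(name): name is "scene" or "side" or "wrist"; returns the picture (400x640x3 uint8, blue, green, red); there is no depth.
- env.camera_model(name): a dict with "fx", "fy", "cx", "cy" (pixels), "rvec" (rotation vector, rad) and "tvec" (3), from world to camera coordinates, as OpenCV has them. Camera axes: x right, y down, z forward; pixel columns grow to the right and rows downward; lengths in m; the calibration is good to about 2 mm. A picture is of the moment at which its call begins: read the wrist's pose just before it. camera_model takes no time and is no camera call; for the wrist camera it gives the pose at the moment of the call.
- env.hand_in(): hands the job in; it is judged then, once.
The state is a dict: "t": time; "q": joint angles; "qd": joint speeds; "effort": joint torques, N m; "tool_pos": TCP position; "orientation": TCP orientation; "wrist_force": force on the tool from outside, world axes, zero at the start; "moment": the same for the moment, N m; "grip_width": finger opening in m; "finger_force": force on a finger pad.
Only numpy, scipy, OpenCV 4.12 (cv2) and the standard library are available. Lean on these libraries where they do the work, as an engineer would, in place of code of your own. Each camera call takes 0.05 s, during which the arm holds its last target. There are 200 camera calls.

TASK

Move the row of four hole saws from the brown wooden carrying board to the white storage rack, in the order that the rack's rubber pads give: each saw goes over the dowel on the round pad cut to its own size, standing upright on its teeth and centred on the pad. Set the saws down without dropping them, let go of them, and leave the glue bottle and the lidded tub where they stand.

Things in the scene. Friction and masses are not known exactly. Their poses are not given: they have to be found in the camera images.
- saw_35: Steel hole saw: cup 35 mm in outer diameter, 46 mm tall, teeth down, flat closed top up with a black arbor hole; wall 2.5 mm, 41 mm deep inside, about 80 g. Stands loosely over a dowel (10 mm thick, 30 mm tall) of the brown wooden carrying board (18 mm thick, 58 mm high cheeks at its ends); saws in a straight row, 84 mm apart. Origin: on its axis, in the plane of the teeth; z up.
- saw_46: Steel hole saw: cup 46 mm in outer diameter, 46 mm tall, teeth down, flat closed top up with a black arbor hole; wall 2.5 mm, 41 mm deep inside, about 110 g. Stands loosely over a dowel (10 mm thick, 30 mm tall) of the brown wooden carrying board (18 mm thick, 58 mm high cheeks at its ends); saws in a straight row, 84 mm apart. Origin: on its axis, in the plane of the teeth; z up.
- saw_57: Steel hole saw: cup 57 mm in outer diameter, 46 mm tall, teeth down, flat closed top up with a black arbor hole; wall 2.5 mm, 41 mm deep inside, about 150 g. Stands loosely over a dowel (10 mm thick, 30 mm tall) of the brown wooden carrying board (18 mm thick, 58 mm high cheeks at its ends); saws in a straight row, 84 mm apart. Origin: on its axis, in the plane of the teeth; z up.
- saw_68: Steel hole saw: cup 68 mm in outer diameter, 46 mm tall, teeth down, flat closed top up with a black arbor hole; wall 2.5 mm, 41 mm deep inside, about 200 g. Stands loosely over a dowel (10 mm thick, 30 mm tall) of the brown wooden carrying board (18 mm thick, 58 mm high cheeks at its ends); saws in a straight row, 84 mm apart. Origin: on its axis, in the plane of the teeth; z up.
- station_35: Place of the 35 mm saw on the white storage rack (fixed board, 18 mm thick, four places 84 mm apart in a straight row): round black rubber pad 39 mm in diameter, 3 mm thick, with an upright dowel in its middle, 10 mm thick, top 30 mm above the pad. Origin: centre of the pad's underside, z up; a saw standing here has its origin 3 mm higher.
- station_46: Place of the 46 mm saw on the white storage rack (fixed board, 18 mm thick, four places 84 mm apart in a straight row): round black rubber pad 50 mm in diameter, 3 mm thick, with an upright dowel in its middle, 10 mm thick, top 30 mm above the pad. Origin: centre of the pad's underside, z up; a saw standing here has its origin 3 mm higher.
- station_57: Place of the 57 mm saw on the white storage rack (fixed board, 18 mm thick, four places 84 mm apart in a straight row): round black rubber pad 61 mm in diameter, 3 mm thick, with an upright dowel in its middle, 10 mm thick, top 30 mm above the pad. Origin: centre of the pad's underside, z up; a saw standing here has its origin 3 mm higher.
- station_68: Place of the 68 mm saw on the white storage rack (fixed board, 18 mm thick, four places 84 mm apart in a straight row): round black rubber pad 72 mm in diameter, 3 mm thick, with an upright dowel in its middle, 10 mm thick, top 30 mm above the pad. Origin: centre of the pad's underside, z up; a saw standing here has its origin 3 mm higher.
- glue_bottle: White plastic glue bottle with an orange cap, 58 mm in diameter, 170 mm tall, standing loose beyond the racks. Bystander. Origin: centre of its underside, z up.
- tub: White plastic tub with a grey lid, 92 mm in diameter, 58 mm tall, standing loose beyond the racks. Bystander. Origin: centre of its underside, z up.
Not all that is in view belongs to the job. Leave any red look-alike of the saw_57 alone.

How it is judged:
By the outcome, as a careful person would: the job done as asked, in the order asked, and still so for the second after the job is handed in, with the robot touching nothing.
It also fails if it takes over 99 s, if anything falls off the work surface, if the arm or the gripper's body presses on something with over 40 N, if the wrist force passes 120 N, or if a joint passes its speed limit or range.

## Working session

There is one attempt and no reset: what is moved stays moved. The work goes in short steps, Python scripts to look and compute and a shell command to move; the robot and the scene stay as the last step left them, time stands still between calls to the robot, and variables do not carry over. Pictures are saved under pics/ and viewed, at most 14 in all, crops included, and the job is handed in when it is done.

```bash
mkdir -p pics; cat > h.py <<'E'
import numpy as np, cv2
from cell import env
def cam(n):
    m=env.camera_model(n); K=np.array([[m['fx'],0,m['cx']],[0,m['fy'],m['cy']],[0,0,1.]])
    R=cv2.Rodrigues(np.array(m['rvec'],float))[0]; return K,R,np.array(m['tvec'],float).ravel()
def ray(c,uv):
    K,R,t=c; d=R.T@np.linalg.solve(K,[uv[0],uv[1],1.]); return -R.T@t, d/np.linalg.norm(d)
def onz(c,uv,z):
    o,d=ray(c,uv); return o+d*(z-o[2])/d[2]
def proj(c,p):
    K,R,t=c; x=K@(R@np.asarray(p,float)+t); return x[:2]/x[2]
def tri(c1,u1,c2,u2):
    o1,d1=ray(c1,u1);o2,d2=ray(c2,u2)
    A=np.stack([d1,-d2],1); s=np.linalg.lstsq(A,o2-o1,rcond=None)[0]
    a=o1+s[0]*d1;b=o2+s[1]*d2; return (a+b)/2,np.linalg.norm(a-b)
E
python3 - <<'E'
from h import *
o=env.get_obs(); print(o['t'],o['tool_pos'],np.round(o['orientation'],3).tolist(),o['grip_width'])
for n in('scene','side','wrist'):
    f=env.grab_frame(n); cv2.imwrite(f'pics/{n}0.png',f); c=cam(n); print(n,c[0][0,0],-c[1].T@c[2],np.round(c[1],2).tolist())
a=[cv2.imread(f'pics/{n}0.png') for n in('scene','side')]
E
```

```text
0.0 [5.49456611e-01 1.34296641e-04 2.17839644e-01] [[0.0, 1.0, -0.002], [1.0, -0.0, 0.0], [0.0, -0.002, -1.0]] 0.09299352330639708
scene 387.5958281345018 [ 1.23926117 -0.34002091  0.53172598] [[0.43, 0.9, 0.01], [0.49, -0.22, -0.84], [-0.76, 0.37, -0.54]]
side 371.98511672077217 [ 0.08597641 -0.45507144  0.63019998] [[0.66, -0.76, -0.02], [-0.5, -0.42, -0.76], [0.57, 0.51, -0.65]]
wrist 316.56106255515607 [0.54952508 0.08062162 0.38522317] [[1.0, 0.0, -0.0], [0.0, -0.96, 0.29], [-0.0, -0.29, -0.96]]
```

View pics/scene0.png

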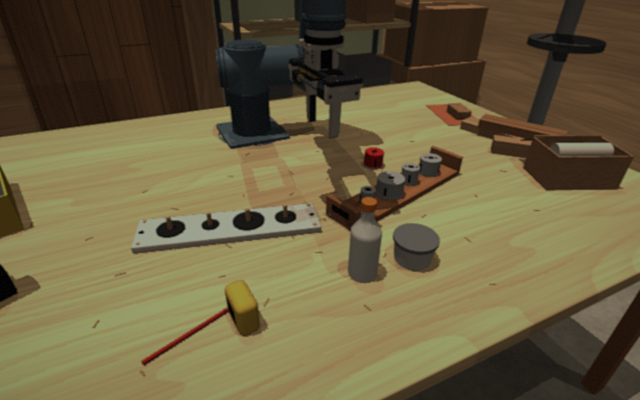

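View pics/side0.png

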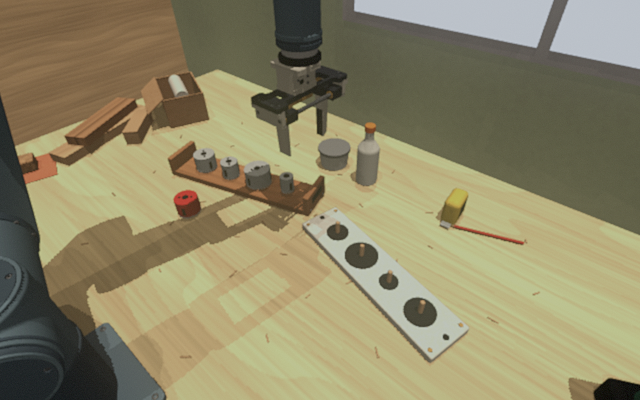

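View pics/wrist0.png

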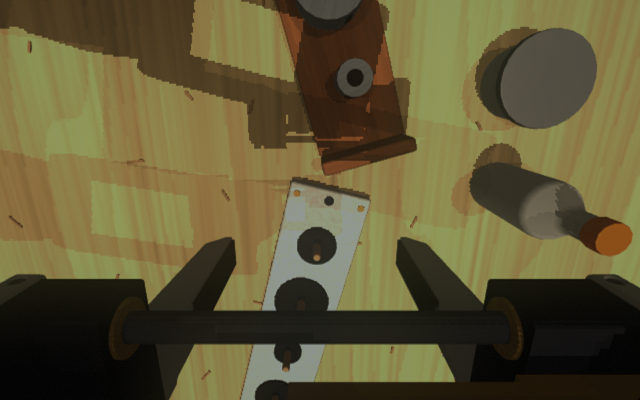

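Scene: rack pads at (171,228), (209,223), (248,220), (285,215); board saws at (368,190), (390,185), (411,174), (430,164). The red look-alike is at (374,158). Side: pads at (337,231), (361,254), (388,281), (421,311); saws at (205,158), (229,166), (257,174), (287,182), and red at (187,203). The four grey saws in a row on the brown board are the ones meant. The red one stands apart on the table and stays. I'll measure by masks in both views.

```bash
python3 - <<'E'
from h import *
S={}
for n,pads,saws in(('scene',[(285,215),(248,220),(209,223),(171,228)],[(430,160),(411,170),(390,181),(368,189)]),('side',[(337,232),(361,255),(388,281),(421,312)],[(205,156),(229,162),(257,170),(287,177)])):
    f=cv2.imread(f'pics/{n}0.png'); c=cam(n); g=f.max(2)
    m=((g<62)).astype(np.uint8)
    cn,_=cv2.findContours(m,0,cv2.CHAIN_APPROX_NONE)
    P=[]
    for p in pads:
        k=max((k for k in cn if 25<cv2.contourArea(k)<2500 and cv2.pointPolygonTest(cv2.convexHull(k),p,True)>-4),key=cv2.contourArea,default=None)
        if k is None: print(n,p,'none');P.append(None);continue
        w=np.array([onz(c,u,.021)[:2] for u in k[:,0].astype(float)]).astype(np.float32)
        (cx,cy),r=cv2.minEnclosingCircle(w); e=cv2.fitEllipse(k)
        print(n,p,'pad',round(cx,4),round(cy,4),'maxr',round(r,4),np.round(e[0],1),np.round(e[1],1))
    for p in saws: print(n,p,'saw@.064',np.round(onz(c,p,.064),4))
    for q in ([(374,153),(369,203),(415,236),(364,270)] if n=='scene' else [(186,196),(370,128),(334,147),(367,178)]): print(n,q,np.round(onz(c,q,.058),3),np.round(onz(c,q,.17),3),np.round(onz(c,q,0),3))
a=[cv2.resize(cv2.imread('pics/scene0.png')[140:225,320:480],None,fx=4,fy=4,interpolation=2),cv2.resize(cv2.imread('pics/side0.png')[130:200,160:320],None,fx=4,fy=4,interpolation=2)[:260]]
cv2.imwrite('pics/crop0.png',np.vstack(a))
E
```

```text
scene (285, 215) pad 0.5476 -0.0885 maxr 0.0286 [285.2 216.1] [12.3 19.2]
scene (248, 220) pad 0.5313 -0.1716 maxr 0.0359 [248.1 220.5] [17.  30.5]
scene (209, 223) pad 0.5024 -0.2508 maxr 0.0278 [209.6 223. ] [12.7 14.9]
scene (171, 228) pad 0.4874 -0.334 maxr 0.034 [170.1 228.3] [15.4 27.3]
scene (430, 160) saw@.064 [0.5266 0.3383 0.064 ]
scene (411, 170) saw@.064 [0.552  0.2564 0.064 ]
scene (390, 181) saw@.064 [0.5772 0.1747 0.064 ]
scene (368, 189) saw@.064 [0.5874 0.1057 0.064 ]
scene (374, 153) [0.418 0.231 0.058] [0.612 0.096 0.17 ] [0.317 0.3   0.   ]
scene (369, 203) [0.632 0.081 0.058] [ 0.776 -0.018  0.17 ] [0.558 0.133 0.   ]
scene (415, 236) [0.773 0.101 0.058] [ 0.884 -0.003  0.17 ] [0.716 0.155 0.   ]
scene (364, 270) [ 0.815 -0.042  0.058] [ 0.915 -0.113  0.17 ] [ 0.763 -0.006  0.   ]
side (337, 232) none
side (361, 255) none
side (388, 281) none
side (421, 312) none
side (205, 156) saw@.064 [0.5059 0.3336 0.064 ]
side (229, 162) saw@.064 [0.5298 0.261  0.064 ]
side (257, 170) saw@.064 [0.5534 0.177  0.064 ]
side (287, 177) saw@.064 [0.5817 0.097  0.064 ]
side (186, 196) [0.38  0.237 0.058] [0.322 0.101 0.17 ] [0.409 0.307 0.   ]
side (370, 128) [0.917 0.081 0.058] [ 0.754 -0.024  0.17 ] [1.001 0.135 0.   ]
side (334, 147) [0.768 0.098 0.058] [ 0.635 -0.01   0.17 ] [0.838 0.154 0.   ]
side (367, 178) [ 0.712 -0.054  0.058] [ 0.589 -0.133  0.17 ] [ 0.775 -0.014  0.   ]
```

View pics/crop0.png

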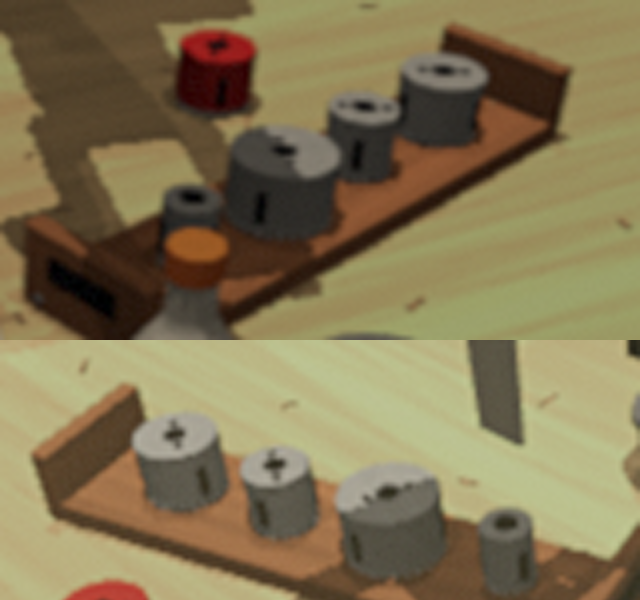

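Crop: the arbor holes are clear. In scene coordinates they are 57 (431,157), 46 (411,167), 68 (391,178) and 35 (368,189). The red one is apart. Board order from the far end is 57, 46, 68, 35. Now to look from the wrist at several places.

```bash
cat > snap.py <<'E'
import sys,pickle; from h import *
n=sys.argv[1]; c=cam('wrist'); f=env.grab_frame('wrist'); cv2.imwrite(f'pics/{n}.png',f); pickle.dump(c,open(f'{n}.pkl','wb'))
E
python3 - <<'E'
from h import *
a,b=cam('scene'),cam('side')
for n,u,v in((57,(430.75,157.5),(203.7,153.7)),(46,(411,166.5),(228.7,161.2)),(68,(391.2,177.5),(257,168)),(35,(368.2,189.2),(286.5,175.5))): print(n,*tri(a,u,b,v))
E
python3 -m creep '[[[0,0,0],[-1,0,0],1],[[0,0,0],[-1,0,0],1],[[0,0,0],[-1,0,0],1],[[0,0,0],[-1,0,0],1],[[0,0,0],[-1,0,0],1]]' >/dev/null; python3 -m creep '[[[0,0,0],[0,0,0],1],[[0,0,0],[0,0,0],1],[[0,0,0],[0,0,0],1],[[0,0,0],[0,0,0],1],[[0,0,0],[0,0,0],1]]'; python3 snap.py w1
python3 -m creep '[[[0,0,0],[-1,0,0],1],[[0,0,0],[-1,0,0],1],[[0,0,0],[-1,0,0],1],[[0,0,0],[-1,0,0],1],[[0,0,0],[-1,0,0],1]]' >/dev/null;  python3 -m creep '[[[0,0,0],[0,0,0],1],[[0,0,0],[0,0,0],1],[[0,0,0],[0,0,0],1],[[0,0,0],[0,0,0],1],[[0,0,0],[0,0,0],1]]'; python3 snap.py w2
python3 -c "
import cv2,numpy as np
cv2.imwrite('pics/w12.png',np.vstack([cv2.imread('pics/w1.png')[:290],cv2.imread('pics/w2.png')[:290]]))"
```

```text
57 [0.51303671 0.35148637 0.0614485 ] 0.0025837838011950366
46 [0.53414564 0.26932382 0.06168982] 0.0023574649788184764
68 [0.56187421 0.18804302 0.06170717] 0.0025334686867142745
35 [0.58734973 0.10552097 0.06242319] 0.0023924461661925444
t: 1.4
tool_pos: [0.55, -0.1245, 0.2187]
orientation: [[-0.001, 1.0, 0.0], [1.0, 0.001, -0.0], [-0.0, 0.0, -1.0]]
wrist_force: [0.1, -0.4, -0.1]
grip_width: 0.0925
finger_force: 0.0
t: 2.7
tool_pos: [0.5501, -0.2495, 0.2188]
orientation: [[-0.001, 1.0, 0.0], [1.0, 0.001, -0.0], [-0.0, 0.0, -1.0]]
wrist_force: [-0.3, -0.0, -0.4]
grip_width: 0.093
finger_force: 0.0
```

View pics/w12.png

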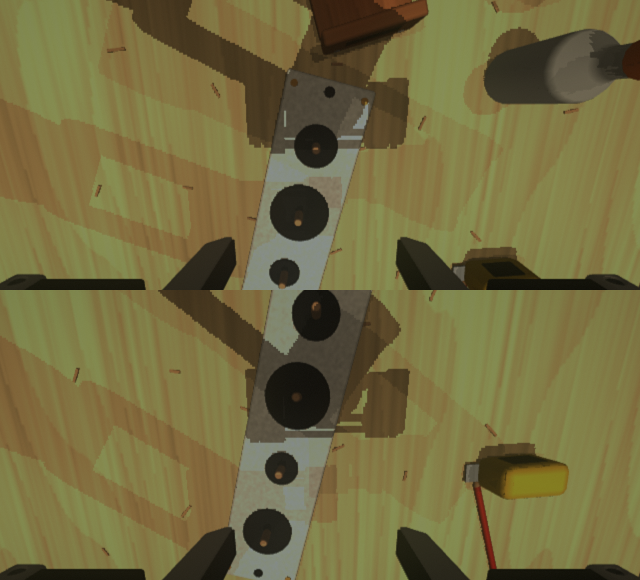

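w1 shows pads at (316,146), (299,212) and (284,271). w2 shows them at (316,24), (297,106), (281,178) and (267,241). In order of falling y they are 46, 68, 35, 57. Next, the board.

```bash
M='x'
for i in 1 ; do :; done
python3 -m creep '[[[0,0,0],[1,0,0],1],[[0,0,0],[1,0,0],1],[[0,0,0],[1,0,0],1],[[0,0,0],[1,0,0],1],[[0,0,0],[1,0,0],1]]' >/dev/null
python3 -m creep '[[[0,0,0],[1,0,0],1],[[0,0,0],[1,0,0],1],[[0,0,0],[1,0,0],1],[[0,0,0],[1,0,0],1],[[0,0,0],[1,0,0],1]]' >/dev/null
python3 -m creep '[[[0,0,0],[1,0,0],1],[[0,0,0],[1,0,0],1],[[0,0,0],[1,0,0],1],[[0,0,0],[0.8,0,0],1],[[0,0,0],[0,0,0],1]]' >/dev/null
python3 -m creep '[[[0,0,0],[0,0,0],1],[[0,0,0],[0,0,0],1],[[0,0,0],[0,0,0],1],[[0,0,0],[0,0,0],1],[[0,0,0],[0,0,0],1]]'; python3 snap.py w3
python3 -m creep '[[[0,0,0],[1,0,0],1],[[0,0,0],[1,0,0],1],[[0,0,0],[1,0,0],1],[[0,0,0],[1,0,0],1],[[0,0,0],[1,0,0],1]]' >/dev/null
python3 -m creep '[[[0,0,0],[0,0,0],1],[[0,0,0],[0,0,0],1],[[0,0,0],[0,0,0],1],[[0,0,0],[0,0,0],1],[[0,0,0],[0,0,0],1]]'; python3 snap.py w4
python3 - <<'E'
from h import *; import pickle
def pads(n,seeds):
    f=cv2.imread(f'pics/{n}.png'); m=cv2.medianBlur((f.max(2)<45).astype(np.uint8)*255,3)
    cn,_=cv2.findContours(m,0,cv2.CHAIN_APPROX_NONE); out=[]
    for p in seeds:
        k=max((k for k in cn if cv2.pointPolygonTest(k,p,True)>-5),key=cv2.contourArea,default=None)
        e=cv2.fitEllipse(cv2.convexHull(k)); out.append(e); print(n,p,np.round(e[0],1),np.round(e[1],1))
    return out
c1,c2=[pickle.load(open(f'w{i}.pkl','rb')) for i in(1,2)]
a=pads('w1',[(316,146),(299,212),(284,271)]); b=pads('w2',[(316,24),(297,106),(281,178),(267,241)])
for x,y in zip(a,b): print('tri',*tri(c1,x[0],c2,y[0]),'z=.021:',onz(c1,x[0],.021)[:2],onz(c2,y[0],.021)[:2])
print(onz(c2,b[3][0],.021))
cv2.imwrite('pics/w34.png',np.vstack([cv2.imread('pics/w3.png')[:290],cv2.imread('pics/w4.png')[:290]]))
E
```

```text
t: 5.25
tool_pos: [0.5501, 0.0948, 0.2186]
orientation: [[0.0, 1.0, 0.0], [1.0, -0.0, 0.0], [0.0, 0.0, -1.0]]
wrist_force: [-0.6, -0.7, 0.5]
grip_width: 0.093
finger_force: 0.0
t: 6.55
tool_pos: [0.5501, 0.2195, 0.2187]
orientation: [[0.001, 1.0, 0.0], [1.0, -0.001, -0.0], [-0.0, 0.0, -1.0]]
wrist_force: [-0.4, 0.3, -0.7]
grip_width: 0.0928
finger_force: 0.0
w1 (316, 146) [315.6 145.3] [42.8 43. ]
w1 (299, 212) [298.9 212.2] [54.8 57.7]
w1 (284, 271) [284.  272.1] [26.3 29. ]
w2 (316, 24) [315.9  23.6] [47.7 54.7]
w2 (297, 106) [297.2 105.3] [64.8 67.3]
w2 (281, 178) [281.2 178. ] [31.  31.6]
w2 (267, 241) [266.8 241. ] [44.  47.5]
tri [ 0.5501818  -0.08977815  0.0195253 ] 0.00018363324321968365 z=.021: [ 0.55008834 -0.08959349] [ 0.55027144 -0.09009671]
tri [ 0.52980497 -0.17076755  0.02052182] 0.00016467598121837175 z=.021: [ 0.52991333 -0.17059986] [ 0.52974869 -0.1707653 ]
tri [ 0.50942895 -0.25316841  0.02012327] 0.00010444785927108866 z=.021: [ 0.50947301 -0.25267013] [ 0.50957795 -0.25296522]
[ 0.48907688 -0.33385673  0.021     ]
```

View pics/w34.png

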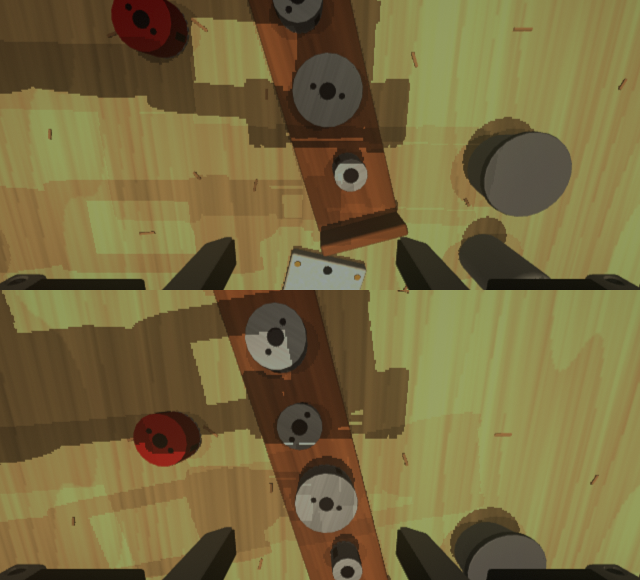

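w3 shows saws 68 (327,91) and 35 (350,176), with red at (141,20). w4 shows 57 (275,47), 46 (299,137), 68 (326,214), 35 (347,282), with red at (160,150).

```bash
python3 - <<'E'
from h import *; import pickle
def holes(n,seeds):
    f=cv2.imread(f'pics/{n}.png').max(2); o=[]
    for x,y in seeds:
        w=f[y-9:y+10,x-9:x+10].astype(float); t=(w.min()+np.median(w))/2
        l,L,s,ce=cv2.connectedComponentsWithStats((w<t).astype(np.uint8)); k=L[9,9]
        o.append(ce[k]+[x-9,y-9]); print(n,o[-1].round(2),s[k,4])
    return o
c3,c4=[pickle.load(open(f'w{i}.pkl','rb')) for i in(3,4)]
a=holes('w3',[(327,91),(350,176)]); b=holes('w4',[(275,47),(299,137),(326,214),(347,282)])
for x,y in zip(a,b[2:]): print('tri',*tri(c3,x,c4,y),onz(c3,x,.064)[:2])
for n,y in zip((57,46,68,35),b): print(n,onz(c4,y,.064)[:2])
E
```

```text
w3 [326.98  90.86] 303
w3 [350.57 175.19] 159
w4 [275.08  47.41] 343
w4 [299.2  136.63] 163
w4 [325.9  213.64] 156
w4 [347.06 281.57] 131
tri [0.56109969 0.18700171 0.06474273] 0.0002791411996180937 [0.56098586 0.18702832]
tri [0.58627343 0.10456833 0.06540353] 0.00011461006342968195 [0.58637528 0.10425985]
57 [0.51260089 0.34988721]
46 [0.53373229 0.26846016]
68 [0.56126566 0.18673863]
35 [0.58649081 0.10370804]
```

```bash
python3 -m creep '[[[0,0,0],[0.97,-0.326,0],1],[[0,0,0],[0.97,-0.326,0],1],[[0,0,0],[0,0,1],1],[[0,0,0],[0,0,1],1],[[0,0,0],[0,0,1],1]]' >/dev/null
python3 -m creep '[[[0,0,0],[0,0,1],1],[[0,0,0],[0,0,1],1],[[0,0,0],[0,0,1],1],[[0,0,0],[0,0,1],1],[[0,0,0],[0,0,0.64],1]]'
python3 -m creep '[[[0,0,0],[0,0,0],1],[[0,0,0],[0,0,0],0],[[0,0,0],[0,0,0],0],[[0,0,0],[0,0,0],0],[[0,0,0],[0,0,0],0]]' 25
python3 -m creep '[[[0,0,0],[0,0,0],0],[[0,0,0],[0,0,0],0],[[0,0,0],[0,0,0],0],[[0,0,0],[0,0,0],0],[[0,0,0],[0,0,-0.2],0]]'; python3 snap.py g46
```

```text
t: 7.85
tool_pos: [0.5332, 0.2683, 0.0264]
orientation: [[0.0, 1.0, -0.001], [1.0, -0.0, -0.0], [-0.0, -0.001, -1.0]]
wrist_force: [0.0, -0.6, -0.1]
grip_width: 0.0928
finger_force: 0.0
t: 8.48
tool_pos: [0.5339, 0.2686, 0.0281]
orientation: [[-0.0, 1.0, 0.001], [1.0, 0.0, 0.0], [0.0, 0.001, -1.0]]
wrist_force: [-0.5, 0.4, 0.4]
grip_width: 0.0577
finger_force: 0.0
t: 9.1
tool_pos: [0.5332, 0.2683, 0.0322]
orientation: [[-0.0, 1.0, -0.001], [1.0, 0.0, -0.0], [-0.0, -0.001, -1.0]]
wrist_force: [-0.9, -0.1, -2.0]
grip_width: 0.046
finger_force: 25.0
```

View pics/g46.png

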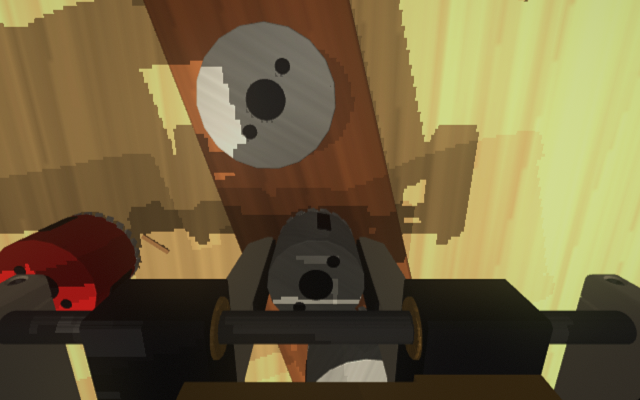

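Gripped: opening 46 mm, hole at (316,285), saw upright in the fingers.

```bash
cat > off.py <<'E'
import sys,pickle; from h import *
# hole pixel, height of the saw top -> world xy
n,u,v,z=sys.argv[1],*map(float,sys.argv[2:5]); u,v=int(u),int(v)
f=cv2.imread(f'pics/{n}.png').max(2); w=f[v-22:v+23,u-26:u+27].astype(float); t=(w.min()+np.median(w))/2
l,L,s,ce=cv2.connectedComponentsWithStats((w<t).astype(np.uint8)); k=L[22,26]; e=ce[k]+[u-26,v-22]
c=pickle.load(open(n+'.pkl','rb')); print(e,s[k],onz(c,e,z), 'manual',onz(c,(u,v),z))
E
python3 off.py g46 316 285 .068
python3 -m creep '[[[0,0,0],[0,0,-0.8],0],[[0,0,0],[0,0,-0.9],0],[[0,0,0],[0,0,-0.9],0],[[0,0,0],[0,0,0],0],[[0,0,0],[-0.9,0,0],0]]'
python3 -m creep '[[[0,0,0],[-1,0,0],0],[[0,0,0],[-1,0,0],0],[[0,0,0],[-1,0,0],0],[[0,0,0],[-1,0,0],0],[[0,0,0],[-1,0,0],0]]' >/dev/null
python3 -m creep '[[[0,0,0],[-1,0.2,0],0],[[0,0,0],[-1,0.2,0],0],[[0,0,0],[-1,0.2,0],0],[[0,0,0],[-1,0,0],0],[[0,0,0],[-1,0,0],0]]'
```

```text
[315.44014963 284.3042394 ] [  9   7  34  29 802] [0.53299899 0.26732075 0.068     ] manual [0.53326379 0.26694695 0.068     ]
t: 9.78
tool_pos: [0.5331, 0.2463, 0.0968]
orientation: [[-0.002, 1.0, -0.001], [1.0, 0.002, -0.0], [-0.0, -0.001, -1.0]]
wrist_force: [-0.3, -0.6, -2.4]
grip_width: 0.0461
finger_force: 25.0
t: 11.02
tool_pos: [0.5472, -0.0058, 0.0961]
orientation: [[0.001, 1.0, -0.003], [1.0, -0.001, 0.0], [0.0, -0.003, -1.0]]
wrist_force: [0.2, -0.7, -1.7]
grip_width: 0.046
finger_force: 25.0
```

```bash
python3 -m creep '[[[0,0,0],[-1,0.06,0],0],[[0,0,0],[-1,0,0],0],[[0,0,0],[-1,0,0],0],[[0,0,0],[-0.41,0,0],0],[[0,0,0],[0,0,0],0]]'
python3 -m creep '[[[0,0,0],[0,0,0],0],[[0,0,0],[0,0,0.8],0],[[0,0,0],[0,0,0.8],0],[[0,0,0],[0,0,0.6],0],[[0,0,0],[0,0,0.3],0]]'
python3 -m creep '[[[0,0,0],[0,0,0],0],[[0,0,0],[0,0,0.1],0],[[0,0,0],[0,0,0.04],0],[[0,0,0],[0,0,0],0],[[0,0,0],[0,0,0],0]]'; python3 snap.py p46; python3 -c "
from h import *
cv2.imwrite('pics/s46.png',env.grab_frame('side'))"
```

```text
t: 11.65
tool_pos: [0.5494, -0.0899, 0.0969]
orientation: [[0.002, 1.0, -0.001], [1.0, -0.002, 0.001], [0.001, -0.001, -1.0]]
wrist_force: [0.2, 0.8, -0.9]
grip_width: 0.0461
finger_force: 25.0
t: 12.28
tool_pos: [0.5498, -0.0885, 0.0343]
orientation: [[-0.001, 1.0, -0.001], [1.0, 0.001, 0.0], [0.0, -0.001, -1.0]]
wrist_force: [0.2, 0.3, -1.0]
grip_width: 0.0462
finger_force: 25.0
t: 12.9
tool_pos: [0.5503, -0.0893, 0.0319]
orientation: [[0.0, 1.0, 0.0], [1.0, -0.0, -0.0], [-0.0, 0.0, -1.0]]
wrist_force: [0.8, -0.6, -1.2]
grip_width: 0.0461
finger_force: 25.0
```

```bash
python3 -m creep '[[[0,0,0],[0,0,0.04],0],[[0,0,0],[0,0,0.02],0],[[0,0,0],[0,0,0.02],0],[[0,0,0],[0,0,0],0],[[0,0,0],[0,0,0],0]]'
```

```text
t: 13.62
tool_pos: [0.5503, -0.0893, 0.0307]
orientation: [[-0.0, 1.0, 0.001], [1.0, 0.0, -0.0], [-0.0, 0.001, -1.0]]
wrist_force: [-3.1, 1.1, 8.7]
grip_width: 0.0462
finger_force: 25.0
```

View pics/p46.png

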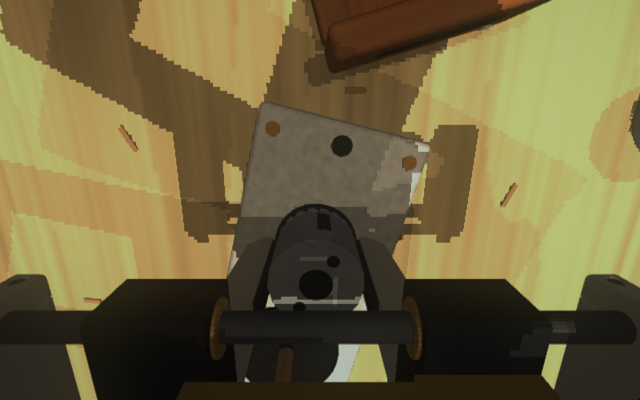

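Contact at the expected height (8.7 N), hole at (316,285), saw on its pad. Release, then fetch 68.

```bash
python3 -m creep '[[[0,0,0],[0,0,-0.04],0],[[0,0,0],[0,0,0],1],[[0,0,0],[0,0,0],1],[[0,0,0],[0,0,0],1],[[0,0,0],[0,0,-0.4],1]]'
python3 -m creep '[[[0,0,0],[0,0,-0.8],1],[[0,0,0],[0,0,-1],1],[[0,0,0],[0,0,-0.48],1],[[0,0,0],[1,0.436,0],1],[[0,0,0],[1,0,0],1]]'
python3 -m creep '[[[0,0,0],[1,0,0],1],[[0,0,0],[1,0,0],1],[[0,0,0],[1,0,0],1],[[0,0,0],[1,0,0],1],[[0,0,0],[1,0,0],1]]' >/dev/null
python3 -m creep '[[[0,0,0],[1,0,0],1],[[0,0,0],[1,0,0],1],[[0,0,0],[1,0,0],1],[[0,0,0],[1,0,0],1],[[0,0,0],[0.05,0,0],1]]' 
python3 -m creep '[[[0,0,0],[0,0,0],1],[[0,0,0],[0,0,1],1],[[0,0,0],[0,0,1],1],[[0,0,0],[0,0,0.5],1],[[0,0,0],[0,0,0.3],1]]' 
python3 -m creep '[[[0,0,0],[0,0,0],1],[[0,0,0],[0,0,0],0],[[0,0,0],[0,0,0],0],[[0,0,0],[0,0,0],0],[[0,0,0],[0,0,0],0]]' 30
python3 -m creep '[[[0,0,0],[0,0,0],0],[[0,0,0],[0,0,0],0],[[0,0,0],[0,0,-0.2],0],[[0,0,0],[0,0,0],0],[[0,0,0],[0,0,0],0]]'; python3 snap.py g68; python3 off.py g68 316 285 .068
```

```text
t: 14.25
tool_pos: [0.5495, -0.089, 0.0402]
orientation: [[-0.0, 1.0, -0.002], [1.0, 0.0, 0.001], [0.001, -0.002, -1.0]]
wrist_force: [0.2, -0.3, 0.4]
grip_width: 0.0819
finger_force: 0.0
t: 14.88
tool_pos: [0.5618, -0.039, 0.098]
orientation: [[0.001, 1.0, 0.001], [1.0, -0.001, -0.0], [-0.0, 0.001, -1.0]]
wrist_force: [-0.9, -0.6, -0.5]
grip_width: 0.0931
finger_force: 0.0
t: 16.12
tool_pos: [0.5607, 0.1884, 0.0976]
orientation: [[-0.002, 1.0, -0.0], [1.0, 0.002, 0.0], [0.0, -0.0, -1.0]]
wrist_force: [0.5, 0.9, -0.0]
grip_width: 0.0934
finger_force: 0.0
t: 16.75
tool_pos: [0.5611, 0.1863, 0.0272]
orientation: [[0.001, 1.0, -0.0], [1.0, -0.001, -0.0], [-0.0, -0.0, -1.0]]
wrist_force: [-0.1, -0.1, 0.5]
grip_width: 0.0929
finger_force: 0.0
t: 17.38
tool_pos: [0.5614, 0.1871, 0.0282]
orientation: [[-0.0, 1.0, 0.001], [1.0, 0.0, 0.0], [0.0, 0.001, -1.0]]
wrist_force: [-0.4, 0.5, 3.2]
grip_width: 0.068
finger_force: 30.0
t: 18.0
tool_pos: [0.5608, 0.1869, 0.0322]
orientation: [[0.0, 1.0, -0.001], [1.0, -0.0, -0.0], [-0.0, -0.001, -1.0]]
wrist_force: [-0.1, 0.7, -1.0]
grip_width: 0.0689
finger_force: 30.0
[315.42484472 283.57267081] [  9   6  34  30 805] [0.5605777  0.18628372 0.068     ] manual [0.56085008 0.18551692 0.068     ]
```

View pics/g68.png

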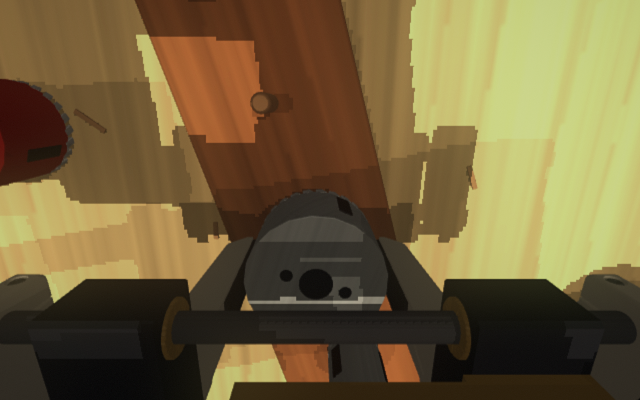

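68 gripped, hole at (316,284), upright; the empty dowel of the 46 shows at (262,103).

```bash
python3 -m creep '[[[0,0,0],[0,0,-0.8],0],[[0,0,0],[0,0,-0.9],0],[[0,0,0],[0,0,-0.9],0],[[0,0,0],[0,0,0],0],[[0,0,0],[-0.8,-0.25,0],0]]'
python3 -m creep '[[[0,0,0],[-1,-0.25,0],0],[[0,0,0],[-1,-0.25,0],0],[[0,0,0],[-1,-0.25,0],0],[[0,0,0],[-1,-0.25,0],0],[[0,0,0],[-1,0,0],0]]' >/dev/null
python3 -m creep '[[[0,0,0],[-1,0,0],0],[[0,0,0],[-1,0,0],0],[[0,0,0],[-1,0,0],0],[[0,0,0],[-1,0,0],0],[[0,0,0],[-1,0,0],0]]' >/dev/null
python3 -m creep '[[[0,0,0],[-1,0,0],0],[[0,0,0],[-1,0,0],0],[[0,0,0],[-1,0,0],0],[[0,0,0],[-0.49,0,0],0],[[0,0,0],[0,0,0],0]]'
python3 -m creep '[[[0,0,0],[0,0,0],0],[[0,0,0],[0,0,0.8],0],[[0,0,0],[0,0,0.8],0],[[0,0,0],[0,0,0.6],0],[[0,0,0],[0,0,0.3],0]]'
python3 -m creep '[[[0,0,0],[0,0,0.1],0],[[0,0,0],[0,0,0.04],0],[[0,0,0],[0,0,0.04],0],[[0,0,0],[0,0,0],0],[[0,0,0],[0,0,0],0]]'; python3 snap.py p68; python3 off.py p68 316 285 .067
```

```text
t: 18.68
tool_pos: [0.5543, 0.1672, 0.0967]
orientation: [[-0.002, 1.0, -0.001], [1.0, 0.002, 0.0], [0.0, -0.001, -1.0]]
wrist_force: [-0.1, -1.1, -2.6]
grip_width: 0.0688
finger_force: 30.0
t: 20.55
tool_pos: [0.5289, -0.1708, 0.0968]
orientation: [[0.002, 1.0, -0.001], [1.0, -0.002, 0.001], [0.001, -0.001, -1.0]]
wrist_force: [-0.1, 0.7, -2.2]
grip_width: 0.0688
finger_force: 30.0
t: 21.18
tool_pos: [0.5295, -0.1694, 0.0343]
orientation: [[-0.001, 1.0, -0.001], [1.0, 0.001, 0.001], [0.001, -0.001, -1.0]]
wrist_force: [0.6, 0.8, -3.1]
grip_width: 0.0686
finger_force: 30.0
t: 21.8
tool_pos: [0.5303, -0.1705, 0.0312]
orientation: [[0.0, 1.0, 0.001], [1.0, -0.0, -0.001], [-0.001, 0.001, -1.0]]
wrist_force: [-0.8, 0.3, -0.3]
grip_width: 0.0688
finger_force: 30.0
[315.46344486 283.55762082] [  9   6  34  30 807] [ 0.53006515 -0.17111497  0.067     ] manual [ 0.53031923 -0.1718902   0.067     ]
```

```bash
python3 -m creep '[[[0,0,0],[0,0,0.04],0],[[0,0,0],[0,0,0],0],[[0,0,0],[0,0,0],0],[[0,0,0],[0,0,0],0],[[0,0,0],[0,0,0],0]]'
python3 -m creep '[[[0,0,0],[0,0,-0.04],0],[[0,0,0],[0,0,0],1],[[0,0,0],[0,0,0],1],[[0,0,0],[0,0,0],1],[[0,0,0],[0,0,-0.4],1]]'
python3 -m creep '[[[0,0,0],[0,0,-0.8],1],[[0,0,0],[0,0,-1],1],[[0,0,0],[0,0,-0.48],1],[[0,0,0],[1,0.264,0],1],[[0,0,0],[1,0.4,0],1]]'
python3 -m creep '[[[0,0,0],[1,0.4,0],1],[[0,0,0],[1,0.4,0],1],[[0,0,0],[1,0.4,0],1],[[0,0,0],[1,0.4,0],1],[[0,0,0],[1,0,0],1]]' >/dev/null
python3 -m creep '[[[0,0,0],[1,0,0],1],[[0,0,0],[1,0,0],1],[[0,0,0],[1,0,0],1],[[0,0,0],[0.98,0,0],1],[[0,0,0],[0,0,0],1]]' 
python3 -m creep '[[[0,0,0],[0,0,0],1],[[0,0,0],[0,0,1],1],[[0,0,0],[0,0,1],1],[[0,0,0],[0,0,0.5],1],[[0,0,0],[0,0,0.3],1]]' 
python3 -m creep '[[[0,0,0],[0,0,0],1],[[0,0,0],[0,0,0],0],[[0,0,0],[0,0,0],0],[[0,0,0],[0,0,0],0],[[0,0,0],[0,0,0],0]]' 22
python3 -m creep '[[[0,0,0],[0,0,0],0],[[0,0,0],[0,0,0],0],[[0,0,0],[0,0,0],0],[[0,0,0],[0,0,-0.2],0],[[0,0,0],[0,0,0],0]]'; python3 snap.py g35; python3 off.py g35 316 285 .068
```

```text
t: 22.48
tool_pos: [0.5303, -0.1705, 0.0311]
orientation: [[-0.0, 1.0, 0.001], [1.0, 0.0, -0.001], [-0.001, 0.001, -1.0]]
wrist_force: [-2.0, 0.5, 10.3]
grip_width: 0.0688
finger_force: 30.0
t: 23.1
tool_pos: [0.5292, -0.1699, 0.0402]
orientation: [[0.0, 1.0, -0.002], [1.0, 0.0, 0.001], [0.001, -0.002, -1.0]]
wrist_force: [-0.2, -0.5, -0.2]
grip_width: 0.0933
finger_force: 0.0
t: 23.72
tool_pos: [0.5464, -0.1199, 0.098]
orientation: [[0.001, 1.0, 0.0], [1.0, -0.001, -0.0], [-0.0, 0.0, -1.0]]
wrist_force: [-0.2, -0.2, -0.5]
grip_width: 0.0928
finger_force: 0.0
t: 24.98
tool_pos: [0.5861, 0.1057, 0.0976]
orientation: [[-0.002, 1.0, -0.0], [1.0, 0.002, 0.0], [0.0, -0.0, -1.0]]
wrist_force: [-0.1, 0.2, -0.1]
grip_width: 0.0928
finger_force: 0.0
t: 25.6
tool_pos: [0.5865, 0.1036, 0.0272]
orientation: [[0.001, 1.0, -0.0], [1.0, -0.001, -0.0], [-0.0, -0.0, -1.0]]
wrist_force: [-0.3, 1.0, 0.5]
grip_width: 0.0932
finger_force: 0.0
t: 26.22
tool_pos: [0.5866, 0.1043, 0.0279]
orientation: [[-0.0, 1.0, 0.0], [1.0, 0.0, -0.0], [-0.0, 0.0, -1.0]]
wrist_force: [0.6, -0.4, 0.6]
grip_width: 0.0578
finger_force: 0.0
t: 26.85
tool_pos: [0.5868, 0.1043, 0.0331]
orientation: [[-0.0, 1.0, 0.001], [1.0, 0.0, -0.0], [-0.0, 0.001, -1.0]]
wrist_force: [0.5, 1.1, -0.5]
grip_width: 0.0345
finger_force: 22.0
[315.59340659 283.93040293] [  9   6  34  31 819] [0.58665717 0.10285352 0.068     ] manual [0.58685117 0.10227458 0.068     ]
```

View pics/g35.png

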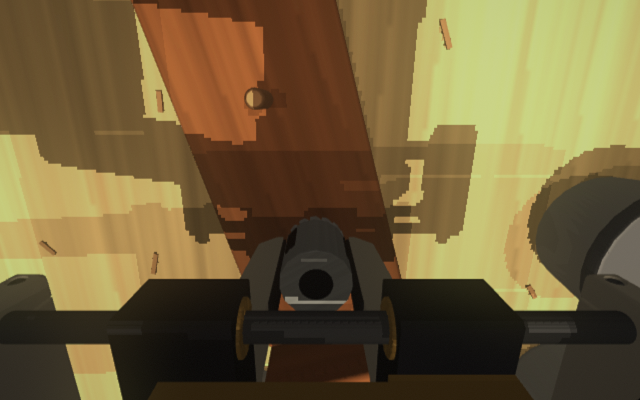

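35 gripped, hole at (316,284), upright.

```bash
python3 -m creep '[[[0,0,0],[0,0,-0.8],0],[[0,0,0],[0,0,-0.9],0],[[0,0,0],[0,0,-0.9],0],[[0,0,0],[0,0,0],0],[[0,0,0],[-0.8,-0.3,0],0]]'
python3 -m creep '[[[0,0,0],[-1,-0.3,0],0],[[0,0,0],[-1,-0.3,0],0],[[0,0,0],[-1,-0.3,0],0],[[0,0,0],[-1,-0.3,0],0],[[0,0,0],[-1,-0.3,0],0]]' >/dev/null
python3 -m creep '[[[0,0,0],[-1,-0.3,0],0],[[0,0,0],[-1,-0.3,0],0],[[0,0,0],[-1,-0.3,0],0],[[0,0,0],[-1,-0.3,0],0],[[0,0,0],[-1,-0.08,0],0]]' >/dev/null
python3 -m creep '[[[0,0,0],[-1,0,0],0],[[0,0,0],[-1,0,0],0],[[0,0,0],[-1,0,0],0],[[0,0,0],[-0.46,0,0],0],[[0,0,0],[0,0,0],0]]'
python3 -m creep '[[[0,0,0],[0,0,0],0],[[0,0,0],[0,0,0.8],0],[[0,0,0],[0,0,0.8],0],[[0,0,0],[0,0,0.6],0],[[0,0,0],[0,0,0.3],0]]'
python3 -m creep '[[[0,0,0],[0,0,0.1],0],[[0,0,0],[0,0,0.04],0],[[0,0,0],[0,0,0.04],0],[[0,0,0],[0,0,0],0],[[0,0,0],[0,0,0],0]]'; python3 snap.py p35; python3 off.py p35 316 285 .067
```

```text
t: 27.52
tool_pos: [0.5785, 0.0846, 0.0968]
orientation: [[-0.002, 1.0, -0.001], [1.0, 0.002, 0.0], [0.0, -0.001, -1.0]]
wrist_force: [-0.2, -0.5, -2.3]
grip_width: 0.0341
finger_force: 22.0
t: 29.4
tool_pos: [0.509, -0.2529, 0.0972]
orientation: [[0.001, 1.0, -0.001], [1.0, -0.001, 0.001], [0.001, -0.001, -1.0]]
wrist_force: [0.0, 0.5, -1.2]
grip_width: 0.0344
finger_force: 22.0
t: 30.02
tool_pos: [0.5092, -0.2514, 0.0343]
orientation: [[-0.001, 1.0, -0.001], [1.0, 0.001, 0.001], [0.001, -0.001, -1.0]]
wrist_force: [-0.6, 0.6, -0.3]
grip_width: 0.0343
finger_force: 22.0
t: 30.65
tool_pos: [0.5096, -0.2523, 0.0309]
orientation: [[0.0, 1.0, 0.0], [1.0, -0.0, -0.0], [-0.0, 0.0, -1.0]]
wrist_force: [0.2, -1.0, -1.1]
grip_width: 0.0341
finger_force: 22.0
[315.57472661 283.96597813] [  9   6  34  31 823] [ 0.50941646 -0.25301971  0.067     ] manual [ 0.50961741 -0.25357425  0.067     ]
```

```bash
python3 -m creep '[[[0,0,0],[0,0,0.04],0],[[0,0,0],[0,0,0],0],[[0,0,0],[0,0,0],0],[[0,0,0],[0,0,0],0],[[0,0,0],[0,0,0],0]]'
python3 -m creep '[[[0,0,0],[0,0,-0.04],0],[[0,0,0],[0,0,0],1],[[0,0,0],[0,0,0],1],[[0,0,0],[0,0,0],1],[[0,0,0],[0,0,-0.4],1]]'
python3 -m creep '[[[0,0,0],[0,0,-0.8],1],[[0,0,0],[0,0,-1],1],[[0,0,0],[0,0,-0.48],1],[[0,0,0],[1,0.13,0],1],[[0,0,0],[1,0,0],1]]'
python3 -m creep '[[[0,0,0],[1,0,0],1],[[0,0,0],[1,0,0],1],[[0,0,0],[1,0,0],1],[[0,0,0],[1,0,0],1],[[0,0,0],[1,0,0],1]]' >/dev/null
python3 -m creep '[[[0,0,0],[1,0,0],1],[[0,0,0],[1,0,0],1],[[0,0,0],[1,0,0],1],[[0,0,0],[1,0,0],1],[[0,0,0],[1,0,0],1]]' >/dev/null
python3 -m creep '[[[0,0,0],[1,0,0],1],[[0,0,0],[1,0,0],1],[[0,0,0],[1,0,0],1],[[0,0,0],[1,0,0],1],[[0,0,0],[1,0,0],1]]' >/dev/null
python3 -m creep '[[[0,0,0],[1,0,0],1],[[0,0,0],[1,0,0],1],[[0,0,0],[1,0,0],1],[[0,0,0],[1,0,0],1],[[0,0,0],[1,0,0],1]]' >/dev/null
python3 -m creep '[[[0,0,0],[1,0,0],1],[[0,0,0],[1,0,0],1],[[0,0,0],[0.09,0,0],1],[[0,0,0],[0,0,0],1],[[0,0,0],[0,0,0],1]]'
python3 -m creep '[[[0,0,0],[0,0,0],1],[[0,0,0],[0,0,1],1],[[0,0,0],[0,0,1],1],[[0,0,0],[0,0,0.5],1],[[0,0,0],[0,0,0.3],1]]' 
python3 -m creep '[[[0,0,0],[0,0,0],1],[[0,0,0],[0,0,0],0],[[0,0,0],[0,0,0],0],[[0,0,0],[0,0,0],0],[[0,0,0],[0,0,0],0]]' 28
python3 -m creep '[[[0,0,0],[0,0,0],0],[[0,0,0],[0,0,0],0],[[0,0,0],[0,0,-0.2],0],[[0,0,0],[0,0,0],0],[[0,0,0],[0,0,0],0]]'; python3 snap.py g57; python3 off.py g57 316 285 .068
```

```text
t: 31.32
tool_pos: [0.5096, -0.2524, 0.0305]
orientation: [[-0.0, 1.0, 0.001], [1.0, 0.0, -0.001], [-0.001, 0.001, -1.0]]
wrist_force: [-2.7, 0.1, 6.0]
grip_width: 0.0345
finger_force: 22.0
t: 31.95
tool_pos: [0.5089, -0.2518, 0.0402]
orientation: [[-0.0, 1.0, -0.002], [1.0, 0.0, 0.001], [0.001, -0.002, -1.0]]
wrist_force: [0.4, -0.5, 0.1]
grip_width: 0.0693
finger_force: 0.0
t: 32.58
tool_pos: [0.5128, -0.202, 0.0979]
orientation: [[0.001, 1.0, 0.0], [1.0, -0.001, -0.0], [-0.0, 0.0, -1.0]]
wrist_force: [-0.5, 0.5, -0.6]
grip_width: 0.0932
finger_force: 0.0
t: 35.7
tool_pos: [0.5127, 0.3491, 0.0976]
orientation: [[0.001, 1.0, -0.0], [1.0, -0.001, -0.0], [-0.0, -0.0, -1.0]]
wrist_force: [0.3, -0.1, 0.0]
grip_width: 0.0928
finger_force: 0.0
t: 36.33
tool_pos: [0.5127, 0.3497, 0.0272]
orientation: [[0.0, 1.0, -0.0], [1.0, -0.0, -0.0], [-0.0, -0.0, -1.0]]
wrist_force: [-0.3, -0.1, 0.0]
grip_width: 0.0928
finger_force: 0.0
t: 36.95
tool_pos: [0.5128, 0.3501, 0.0279]
orientation: [[-0.0, 1.0, 0.0], [1.0, 0.0, 0.0], [0.0, 0.0, -1.0]]
wrist_force: [1.3, -0.3, 0.2]
grip_width: 0.0577
finger_force: 6.5
t: 37.58
tool_pos: [0.5126, 0.3499, 0.0325]
orientation: [[0.0, 1.0, -0.0], [1.0, -0.0, -0.0], [-0.0, -0.0, -1.0]]
wrist_force: [0.3, 0.6, -1.3]
grip_width: 0.0574
finger_force: 28.0
[315.43243243 283.2972973 ] [  9   6  34  30 814] [0.51240271 0.34925658 0.068     ] manual [0.51267228 0.34833983 0.068     ]
```

View pics/g57.png

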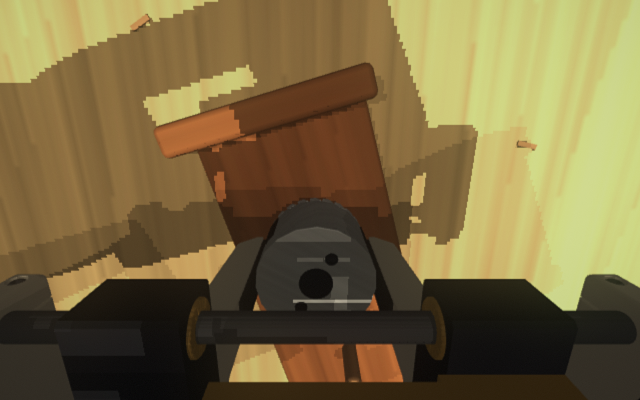

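57 gripped, hole at (316,283), upright.

```bash
python3 -m creep '[[[0,0,0],[0,0,-0.8],0],[[0,0,0],[0,0,-0.9],0],[[0,0,0],[0,0,-0.9],0],[[0,0,0],[0,0,0],0],[[0,0,0],[-0.8,-0.14,0],0]]'
python3 -m creep '[[[0,0,0],[-1,-0.2,0],0],[[0,0,0],[-1,-0.2,0],0],[[0,0,0],[-1,-0.2,0],0],[[0,0,0],[-1,-0.2,0],0],[[0,0,0],[-1,0,0],0]]' >/dev/null
python3 -m creep '[[[0,0,0],[-1,0,0],0],[[0,0,0],[-1,0,0],0],[[0,0,0],[-1,0,0],0],[[0,0,0],[-1,0,0],0],[[0,0,0],[-1,0,0],0]]' >/dev/null
python3 -m creep '[[[0,0,0],[-1,0,0],0],[[0,0,0],[-1,0,0],0],[[0,0,0],[-1,0,0],0],[[0,0,0],[-1,0,0],0],[[0,0,0],[-1,0,0],0]]' >/dev/null
python3 -m creep '[[[0,0,0],[-1,0,0],0],[[0,0,0],[-1,0,0],0],[[0,0,0],[-1,0,0],0],[[0,0,0],[-1,0,0],0],[[0,0,0],[-1,0,0],0]]' >/dev/null
python3 -m creep '[[[0,0,0],[-1,0,0],0],[[0,0,0],[-1,0,0],0],[[0,0,0],[-1,0,0],0],[[0,0,0],[-1,0,0],0],[[0,0,0],[-1,0,0],0]]' >/dev/null
python3 -m creep '[[[0,0,0],[-1,0,0],0],[[0,0,0],[-0.54,0,0],0],[[0,0,0],[0,0,0],0],[[0,0,0],[0,0,0],0],[[0,0,0],[0,0,0],0]]'
python3 -m creep '[[[0,0,0],[0,0,0],0],[[0,0,0],[0,0,0.8],0],[[0,0,0],[0,0,0.8],0],[[0,0,0],[0,0,0.6],0],[[0,0,0],[0,0,0.3],0]]'
python3 -m creep '[[[0,0,0],[0,0,0.1],0],[[0,0,0],[0,0,0.04],0],[[0,0,0],[0,0,0.04],0],[[0,0,0],[0,0,0],0],[[0,0,0],[0,0,0],0]]'; python3 snap.py p57; python3 off.py p57 316 285 .067
```

```text
t: 38.25
tool_pos: [0.5089, 0.3306, 0.0968]
orientation: [[-0.001, 1.0, -0.0], [1.0, 0.001, 0.0], [0.0, -0.0, -1.0]]
wrist_force: [-0.0, -0.0, -0.7]
grip_width: 0.0574
finger_force: 28.0
t: 42.0
tool_pos: [0.4893, -0.3325, 0.0977]
orientation: [[-0.001, 1.0, -0.0], [1.0, 0.001, 0.0], [0.0, -0.0, -1.0]]
wrist_force: [0.2, 0.0, -1.4]
grip_width: 0.0574
finger_force: 28.0
t: 42.62
tool_pos: [0.489, -0.333, 0.0343]
orientation: [[-0.0, 1.0, -0.001], [1.0, 0.0, 0.001], [0.001, -0.001, -1.0]]
wrist_force: [0.1, 0.3, -1.3]
grip_width: 0.0567
finger_force: 28.0
t: 43.25
tool_pos: [0.4893, -0.3336, 0.0309]
orientation: [[0.0, 1.0, 0.0], [1.0, -0.0, -0.0], [-0.0, 0.0, -1.0]]
wrist_force: [-0.3, -0.3, -1.2]
grip_width: 0.0571
finger_force: 28.0
[315.3560794  283.07320099] [  9   6  34  29 806] [ 0.48906345 -0.33378932  0.067     ] manual [ 0.48936775 -0.33482183  0.067     ]
```

```bash
python3 -m creep '[[[0,0,0],[0,0,0.04],0],[[0,0,0],[0,0,0],0],[[0,0,0],[0,0,0],0],[[0,0,0],[0,0,0],0],[[0,0,0],[0,0,0],0]]'
python3 -m creep '[[[0,0,0],[0,0,-0.04],0],[[0,0,0],[0,0,0],1],[[0,0,0],[0,0,0],1],[[0,0,0],[0,0,0],1],[[0,0,0],[0,0,-0.4],1]]'
python3 -m creep '[[[0,0,0],[0,0,-1],1],[[0,0,0],[0,0,-1],1],[[0,0,0],[0,0,-1],1],[[0,0,0],[0,0,-1],1],[[0,0,0],[0,0,-1],1]]' >/dev/null
python3 -m creep '[[[0,0,0],[0,0,-1],1],[[0,0,0],[0,0,-1],1],[[0,0,0],[0,0,0],1],[[0,0,0],[0,0,0],1],[[0,0,0],[0,0,0],1]]' >/dev/null
python3 -m creep '[[[0,0,0],[1,0,0],1],[[0,0,0],[1,0,0],1],[[0,0,0],[1,0,0],1],[[0,0,0],[0,0,0],1],[[0,0,0],[0,0,0],1]]' >/dev/null
python3 -m creep '[[[0,0,0],[0,0,0],1],[[0,0,0],[0,0,0],1],[[0,0,0],[0,0,0],1],[[0,0,0],[0,0,0],1],[[0,0,0],[0,0,0],1]]'; python3 snap.py f1
python3 -c "
from h import *
cv2.imwrite('pics/fs.png',np.hstack([cv2.resize(env.grab_frame('scene')[140:290,110:480],None,fx=2,fy=2),]))
s=env.grab_frame('side')[110:370,150:500];cv2.imwrite('pics/fc.png',np.hstack([s,cv2.imread('pics/f1.png')[:260,150:550]]))"
```

```text
t: 43.92
tool_pos: [0.4893, -0.3336, 0.0308]
orientation: [[-0.0, 1.0, 0.0], [1.0, 0.0, -0.001], [-0.001, 0.0, -1.0]]
wrist_force: [-2.5, 2.4, 6.3]
grip_width: 0.0572
finger_force: 28.0
t: 44.55
tool_pos: [0.4887, -0.333, 0.0402]
orientation: [[-0.0, 1.0, -0.001], [1.0, 0.0, 0.001], [0.001, -0.001, -1.0]]
wrist_force: [0.0, 0.1, -0.7]
grip_width: 0.091
finger_force: 0.0
t: 47.05
tool_pos: [0.4892, -0.2586, 0.2156]
orientation: [[0.0, 1.0, -0.0], [1.0, -0.0, 0.0], [0.0, -0.0, -1.0]]
wrist_force: [0.5, 0.6, -0.2]
grip_width: 0.093
finger_force: 0.0
```

View pics/fc.png

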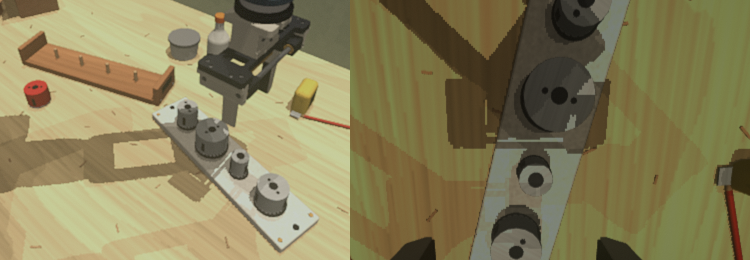

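View pics/fs.png

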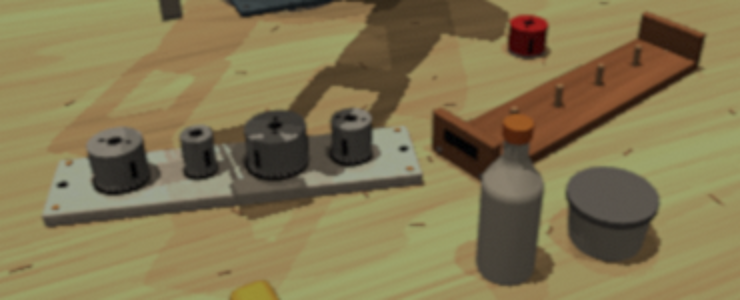

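All four saws stand on their pads, upright, with bottle, tub and red saw untouched. A numeric centring check follows: holes in f1 at about (359,95) for 68, (336,180) for 35, (316,243) for 57 and (375,4) for 46. The last is too near the edge.

```bash
python3 - <<'E'
from h import *; import pickle
f=cv2.imread('pics/f1.png').max(2); c=pickle.load(open('f1.pkl','rb'))
for n,(x,y),p in((68,(359,95),(.5298,-.1707)),(35,(336,180),(.5095,-.2529)),(57,(316,243),(.489,-.334)),(46,(375,5),(.5502,-.0898))):
    y0=max(y-9,0); w=f[y0:y+10,x-9:x+10].astype(float); L,s,ce=cv2.connectedComponentsWithStats((w<(w.min()+np.median(w))/2).astype(np.uint8))[1:]
    k=L[y-y0,9]; e=ce[k]+[x-9,y0]; q=onz(c,e,.067); print(n,e.round(1),s[k,4],'off mm',((q[:2]-p)*1e3).round(1))
E
```

```text
68 [359.1  95. ] 351 off mm [0.5 0.5]
35 [335.5 179.6] 163 off mm [0.  0.6]
57 [315.5 241.1] 256 off mm [ 0.1 13.2]
46 [373.5   7.1] 210 off mm [-10.2  -7. ]
```

57's seed was misread (the hole is at row 252), and 46's is cut by the edge. One more view settles both.

```bash
python3 -m creep '[[[0,0,0],[1,0,0],1],[[0,0,0],[1,0,0],1],[[0,0,0],[0,0,0],1],[[0,0,0],[0,0,0],1],[[0,0,0],[0,0,0],1]]' >/dev/null; python3 snap.py f2
python3 - <<'E'
from h import *; import pickle
for i,n,p in(('f1',57,(.489,-.334)),('f2',46,(.5502,-.0898)),('f2',68,(.5298,-.1707))):
    f=cv2.imread(f'pics/{i}.png').max(2); c=pickle.load(open(i+'.pkl','rb')); x,y=map(int,proj(c,(*p,.067)).round()); print(n,'expected',x,y)
    w=f[y-8:y+9,x-8:x+9].astype(float); t=w.min()+.3*(np.median(w)-w.min()); L,s,ce=cv2.connectedComponentsWithStats((w<t).astype(np.uint8))[1:]
    k=L[8,8]; e=ce[k]+[x-8,y-8]; print(e.round(1),s[k].tolist(),'off mm',((onz(c,e,.067)[:2]-p)*1e3).round(1))
E
```

```text
57 expected 315 252
[315.8 251.8] [3, 2, 13, 12, 122] off mm [0.5 0.4]
46 expected 382 60
[382.  60.] [0, 0, 17, 17, 288] off mm [ 0.1 -0.2]
68 expected 356 148
[356. 148.] [8, 8, 1, 1, 1] off mm [-0.4  0.2]
```

```bash
python3 - <<'E'
import cv2,numpy as np
f=cv2.imread('pics/f2.png')[20:110,320:440]; f=np.clip(f.astype(float)*3,0,255).astype(np.uint8); f=cv2.resize(f,None,fx=5,fy=5,interpolation=2)
cv2.drawMarker(f,((382-320)*5+2,(60-20)*5+2),(0,0,255),0,15); cv2.imwrite('pics/f2c.png',f)
E
```

```text
(no output)
```

View pics/f2c.png

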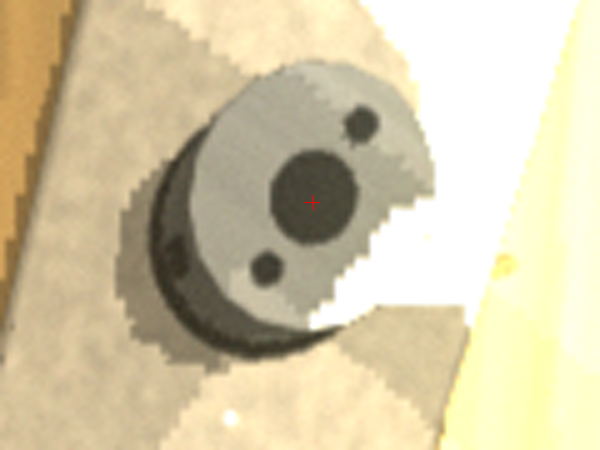

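The crop shows the 46 saw's hole within a pixel of the expected point (382,60), about 1 mm, so it is centred. Handing in.

```bash
python3 -c "
from h import *
print(env.hand_in())"
```

```text
the job is handed in; nothing more can be done
None
```

All four saws stand upright on their own pads on the white rack, each centred to within about 1 mm, set down and released, and the job is handed in after about 48 s; the glue bottle, tub and red look-alike were left alone.

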